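# Set the stop rod on the phone frame and clamp it

### The job

To set the height stop for checking the phone frame for bends, turn the turntable so that the middle of the opened phone frame's plain solid end (the end without the camera window) comes under the stop rod. Lower the rod gently until its foot rests on the frame there, then swing the clamp lever all the way down to lock the rod at that height. Leave the tray, tweezers, SIM ejector and lamp where they are.

Things in the scene. Friction and masses are not known exactly. Their poses are not given: they have to be found in the camera images.
- stand: Fixed stop stand: heavy grey foot plate and 28 mm column beside the turntable (column top 166 mm) and a level overarm, 30 mm wide, 120-150 mm above the table, ending in a 38 mm round boss in which the upright stop rod slides. Origin: on the table under the rod. z up; y runs along the overarm to the column (at y = 205 mm); +x to the turntable's centre, -x to the clamp lever's side.
- knob_top (a point): Centre of the flat top of the stop rod's black round knurled knob, 26 mm diameter and 20 mm high, with an 18 mm collar 10 mm high below it. The knob top is 143 mm above the foot's underside, so it comes to 186 mm above the table when the foot rests on the frame.
- stop_rod: The stop rod: upright 10 mm steel rod, black rubber foot (14 mm diameter, 6 mm thick) below, black knob on top; slides straight up and down. Origin: centre of the foot's underside; 88 mm above the table fully raised, 43 mm on the frame, 38 mm at the end of travel. Starts 20-43 mm above the frame. Clamp open, 3 N of friction hold it where it is put (push or pull the knob); locked, some 20 N.
- clamp_lever (a joint): Clamp lever angle, rad: 0 fully open (52 degrees above level, pointing away from the column), 1.2 end stop (17 degrees below level), fully locked. Starts at 0-0.3. Turns about the stand's x; pivot to ball points along (0, -cos e, sin e) in the stand's frame, e = 0.9 - angle. Bites the rod from about 0.7 on; stays where left; takes 3 N square to it at the ball, 5 N near the end.
- lever_ball (a point): Centre of the 17 mm black ball at the end of the clamp lever (an 11 mm steel bar); 75 mm from the pivot.
- lever_pivot (a point): The point on the clamp lever's axis in the plane in which the lever swings: 44 mm from the rod's axis on the stand's -x side, 135 mm above the table.
- turntable: Fixed round base (156 mm diameter) of the aluminium turntable. Origin: on the table at the turning axis, 59 mm (within 3 mm) from the stand's origin along the stand's +x.
- platter (a joint): Angle the turntable platter has been turned from its start, in rad, positive counter-clockwise seen from above; it starts at 0, turns 3.1 rad either way, and stays where it is left (about 0.06 N m of friction, 0.5 N at the rim).
- platter_centre (a point): On the turning axis, at rim-top height (46 mm). The platter is a round aluminium dish, 260 mm across, with an upright rim 8 mm thick whose top is 14 mm above its floor (32 mm) and which can be pinched from above; the rim's outside goes down to 30 mm. A 190 mm rubber mat 2 mm thick and six rubber pins, 7 mm across and 6 mm high, keep the phone frame in the middle.
- frame: Loose opened phone frame, grey metal, 138 x 67 x 9 mm, about 90 g, lying flat on the mat between the pins. Origin: centre of its underside, within 2 mm of the turning axis. Its x runs along its length to the plain solid end; the other end has a square camera window (about 26 mm) through its floor and a steel shield; a black battery lies in the middle.
- frame_chin (a point): Middle of the top face of the frame's plain solid end, a flat land 22 mm (along the frame) x 67 mm; 58 mm from the frame's centre, 43 mm above the table.
- tray: Orange plastic tray, 150 x 100 x 22 mm, loose, empty; a bystander. Origin: centre of its underside.
- ejector: Yellow plastic SIM ejector tool, about 70 mm long, 4 mm thick, lying flat; a bystander. Origin: near its middle, on the table.
- tweezers: Curved stainless tweezers, 125 mm long, 5 mm thick, lying flat; a bystander. Origin: near their middle, on the table.
- lamp: Small light-grey battery lamp: battery box 75 x 54 x 24 mm with a white toggle switch on top, and a bent neck with a shaded head, 112 mm high; a bystander. Origin: centre of its underside.
There are look-alikes about, which are no part of the job. There is more than one size of the frame; the one meant has the size given above.

How it is judged (in metres and radians):
On the way, in this order (a step that is already met when the one before it is completed fails the run):
1. The turntable has brought the middle of the frame's plain end under the raised stop rod (within 10 mm) and stands still, the foot not yet on the frame (horizontal distance between frame_chin and stop_rod below 0.01 m and velocity of joint platter between -0.05 and 0.05 rad/s and contact force between stop_rod and frame below 0.05 N), for 0.2 s.
2. With the clamp still open, the foot has been lowered onto the frame's plain end (horizontal distance between frame_chin and stop_rod below 0.01 m and contact force between stop_rod and frame above 0.1 N and value of joint clamp_lever below 0.7 rad), for 0.2 s.
At the end, for the whole second after the job is handed in: The clamp lever is swung down to its locked end (beyond 1.05 of 1.2 rad), the stop foot still touches the frame (0.1 to 20 N) within 10 mm of the middle of its plain end, the frame lies flat (within 3 degrees) and everything is at rest (value of joint clamp_lever above 1.05 rad and horizontal distance between frame_chin and stop_rod below 0.01 m and contact force between stop_rod and frame between 0.1 and 20 N and angle between frame's own z axis and vertical below 0.05 rad and linear speed of frame below 0.01 m/s and velocity of joint each of clamp_lever, platter below 0.05 rad/s and velocity of joint platter above -0.05 rad/s).
It fails at once if The stop is rammed onto the frame (more than 60 N) (contact force between stop_rod and frame above 60 N).
It fails at once if The frame is tipped out of its place (more than 10 degrees) (angle between frame's own z axis and vertical above 0.175 rad).
It fails at once if A bystander (tray, ejector, tweezers or lamp) is shifted by more than 20 mm (distance of any of tray, ejector, tweezers, lamp from where it was at the start of the episode above 0.02 m).
It also fails if it takes over 67 s, if anything falls off the work surface, if the arm or the gripper's body presses on something with over 40 N, if the wrist force passes 120 N, or if a joint passes its speed limit or range.

### The arm

A 6-joint arm with a two-finger parallel gripper is mounted at the origin on the work surface. World frame = base frame: x ahead of the robot, y to its left, z up, the work surface at z = 0. Lengths are in mm, angles in rad, forces in N, time in s.
With the tool pointing down it reaches from about 350 to 775 mm from the base axis. Payload 7.3 kg.
Tool frame: the origin (TCP) lies between the finger pads; the fingertips stand 25 mm ahead of it and the grasp point (between the pads) lies 6 mm ahead of it; z points along the fingers, y is the line along which they close (so a half turn about z gives the same grasp; the last joint's range is limited). The gripper opens to 92 mm and grips with 3 to 60 N. Pads are 19 mm wide; open, the fingers measure 130 mm over their backs; the gripper's body (75 mm by 190 mm) begins 47 mm behind the grasp point.
Start: joints at [1.13, 0.342, 1.524, -0, 1.275, -0.146], TCP at [152.523, 502.377, 217.041] pointing down, gripper open.
Joint ranges: [-2.53, 2.53], [-0.77, 2.02], [0.04, 2.7], [-1, 4.14], [0.28, 2.66], [-3.11, 3.11]. Speed limits (rad/s): [2.57, 2.57, 3.14, 3.14, 3.14, 3.14].

### API

Orientations are given as [roll, pitch, yaw] about the fixed x, y, z axes, in that order (R = Rz(yaw) Ry(pitch) Rx(roll)).
In Python, from plant import bot gives the robot as it stands.
- The arm moves only by the tool play_rows, never from a script. Its argument "commands" is a list of rows, each an object of numbers: "x", "y", "z": the shift along the tool's x, y, z in m; "twist": the turn about the tool's z in degrees. In form: [{"x": .., "y": .., "z": .., "twist": ..}, ...]. A call has exactly 8 rows; each row is the pose to reach, as a shift and turn from the pose commanded when the call began, along the tool's axes at that moment; what a row does not reach only later rows make up. A row lasts 1/10 s, in which the tool goes at most 50 mm and 8.59 degrees, less where a joint would pass 70% of its speed; a pose out of reach is approached as far as the arm can. A call with a gripper value outside its range is refused whole. "jaw" is the closure, from 0 (fully open) to 1 (shut), set as the call begins (left out, the last holds). The fingers move at their own pace and stop on an object; the grip force is fixed at half the most. Time passes only in rows, so rows that repeat a pose let the fingers close, or fill a call up. It gives the time, the measured TCP pose, the force, the opening and the grip force at its end, in the units of the state.
- bot.get_obs(): the state, without advancing time (a new reading comes with each control period).
- bot.capture(name): name is "scene" or "top" or "wrist"; returns a dict with "pixels" (384x512x3 uint8, red, green, blue), "fx", "fy", "cx", "cy" (pixels), "k1" (the pictures are not rectified: a ray, as slopes to the right and down, at radius r is drawn at 1 + k1 r^2 times it, then the intrinsics apply), "eye" and "rotation" of the camera in the world. Camera axes: x right, y down, z forward; pixel columns grow to the right and rows downward; lengths in mm; the calibration is good to about 2 mm. A picture is of the moment at which its call begins. There is no depth.
- bot.close_job(): hands the job in; it is judged then, once.
The state is a dict: "time": time; "joint_positions": joint angles; "dq": joint speeds; "tau": joint torques, N m; "tool_pos": TCP position; "tcp_rot": TCP orientation; "contact_force": force on the tool from outside, world axes, zero at the start; "moment": the same for the moment, N m; "grip_width": finger opening in mm; "finger_force": force on a finger pad.
Only numpy, scipy, OpenCV 4.12 (cv2) and the standard library are available. Lean on these libraries where they do the work, as an engineer would, in place of code of your own. Each camera call takes 0.05 s, during which the arm holds its last target. There are 200 camera calls.

## Working session

There is one attempt and no reset: what is moved stays moved. The work goes in short steps, Python scripts to look and compute and a tool call to move; the robot and the scene stay as the last step left them, time stands still between calls to the robot, and variables do not carry over. Pictures are saved under pics/ and viewed, at most 10 in all, crops included, and the job is handed in when it is done.

Besides the shell and the picture viewer there is one more tool, called after ">>>" as name(argument=value, ...) on one line, values as JSON. play_rows: Moves the arm, as the interface text tells. Its arguments: {"type":"object","properties":{"commands":{"type":"array"},"jaw":{"type":"number"}},"required":["commands"]}

```bash
mkdir -p pics; cat > h.py <<'E'
import numpy as np, cv2
from plant import bot
def cap(n,f=None):
    c=bot.capture(n)
    if f: cv2.imwrite('pics/'+f,c['pixels'][:,:,::-1])
    return c
def K(c): return np.array([[c['fx'],0,c['cx']],[0,c['fy'],c['cy']],[0,0,1.]])
def ray(c,u,v):
    p=cv2.undistortPoints(np.array([[[u,v]]],float),K(c),np.array([c['k1'],0,0,0.]))[0,0]
    return np.array(c['rotation'])@np.array([p[0],p[1],1])
def atz(c,u,v,z):
    d=ray(c,u,v);e=np.array(c['eye']);return e+d*(z-e[2])/d[2]
def proj(c,P):
    R=np.array(c['rotation']).T
    q=(np.atleast_2d(P)-np.array(c['eye']))@R.T
    s=q[:,:2]/q[:,2:];s=s*(1+c['k1']*(s**2).sum(1,keepdims=True))
    return s*[c['fx'],c['fy']]+[c['cx'],c['cy']]
E
python3 - <<'E'
from h import *
a=cap('scene','s.png');b=cap('top','t.png')
im=np.hstack([a['pixels'],b['pixels']])[:,:,::-1]
for c in(a,b):print(c['eye'],c['rotation'],c['fx'],c['k1'])
print(bot.get_obs())
E
```

```text
[1009.90357501  311.09635967  721.61399842] [-2.41821142  0.00652652  2.16922543] 362.7345340260143 -0.07880728083162843
[491.68117463   9.66887784 939.00709944] [-3.02855246 -0.00492367 -1.55453643] 374.3977083888972 0.043417636587012164
{'time': 0.1, 'joint_positions': array([ 1.12999018e+00,  3.42654500e-01,  1.52492858e+00,  1.96574994e-05,
        1.27539331e+00, -1.46012010e-01]), 'dq': array([ 0.00100538, -0.0002169 , -0.00338513,  0.00198063, -0.00063179,
        0.00047537]), 'tau': array([ 7.29347812e-04, -4.32004237e+01, -2.44698608e+01,  7.19218492e-02,
        5.24115062e-02, -2.19180288e-05]), 'tool_pos': array([152.35117814, 502.0143093 , 216.41123829]), 'tcp_rot': array([-3.14022637e+00, -2.19923841e-04,  2.84679263e+00]), 'contact_force': array([ 0.12458868, -0.02845689, -1.00585149]), 'moment': array([ 0.02985834,  0.00360194, -0.02854467]), 'finger_force': 0.0, 'grip_width': 91.67448188030296}
```

View pics/s.png

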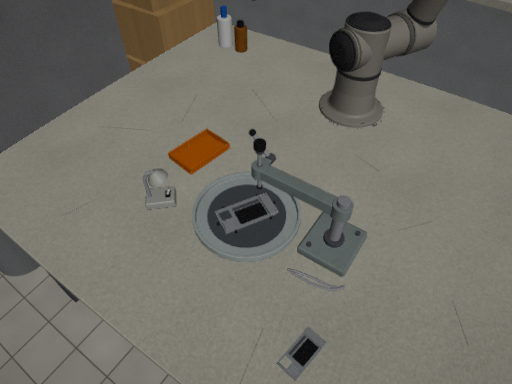

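View pics/t.png

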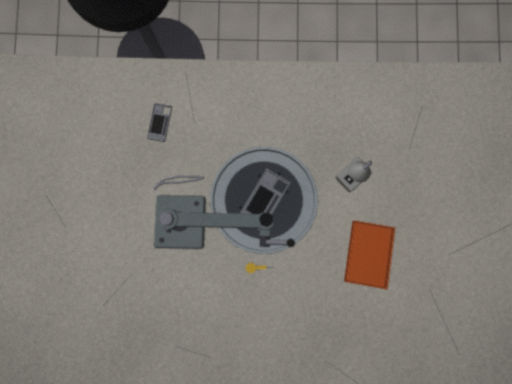

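```bash
python3 - <<'E'
s=open('h.py').read().replace("    if f:","    from scipy.spatial.transform import Rotation as Q\n    c['rotation']=Q.from_euler('xyz',c['rotation']).as_matrix()\n    if f:")
open('h.py','w').write(s)
E
python3 - <<'E'
from h import *
a=cap('scene');b=cap('top')
for c,P in((a,[500,0,0]),(b,[500,0,0])):print(proj(c,np.array([P,[600,0,0],[500,100,0]])).round())
g=b['pixels'][135:285,145:345];A=cv2.resize(g,(800,600),interpolation=cv2.INTER_CUBIC)
g2=a['pixels'][120:270,180:380];B=cv2.resize(g2,(800,600),interpolation=cv2.INTER_CUBIC)
cv2.imwrite('pics/tc.png',A[:,:,::-1]);cv2.imwrite('pics/sc.png',B[:,:,::-1])
E
```

```text
[[269. 202.]
 [247. 228.]
 [303. 219.]]
[[257. 234.]
 [258. 194.]
 [217. 233.]]
```

View pics/tc.png

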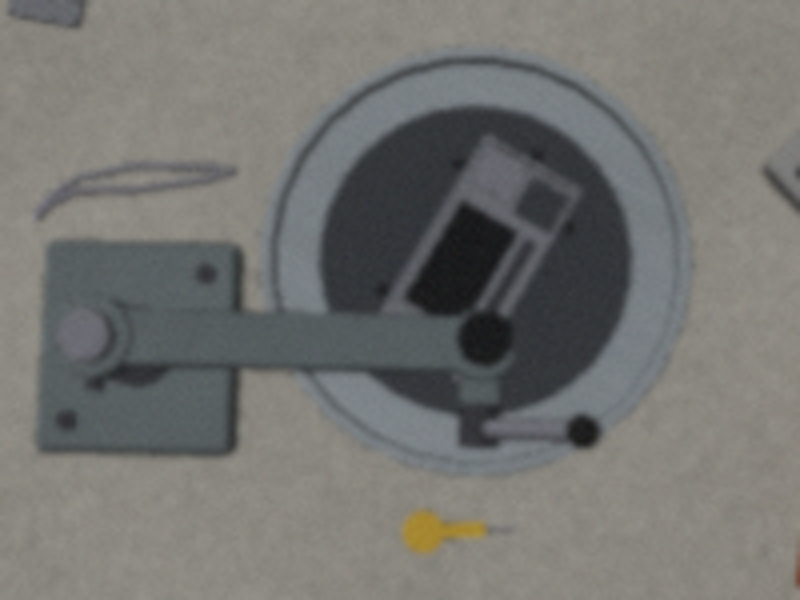

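View pics/sc.png

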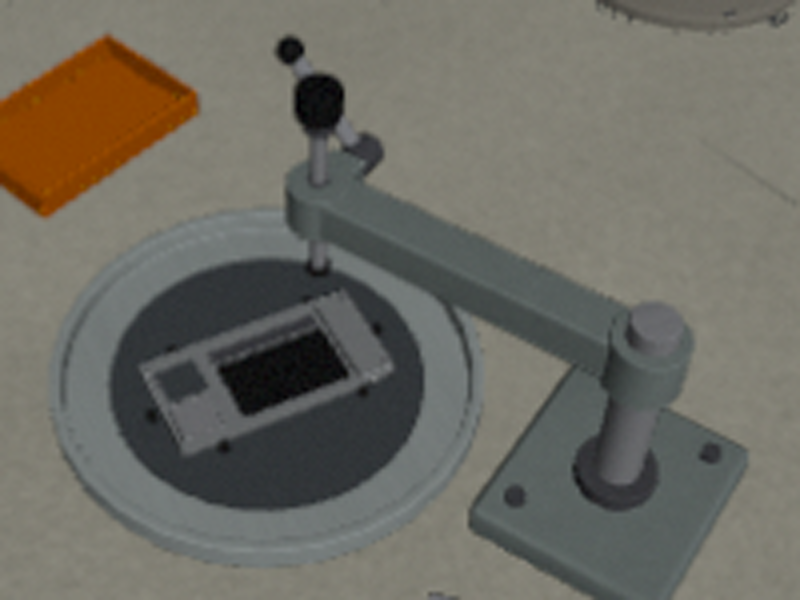

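```bash
python3 - <<'E'
from h import *
a=cap('scene');b=cap('top')
T=lambda u,v,z:atz(b,145+(u+.5)/4-.5,135+(v+.5)/4-.5,z)[:2].round(1)
S=lambda u,v,z:atz(a,180+(u+.5)/4-.5,120+(v+.5)/4-.5,z)[:2].round(1)
for p in [(262,260),(692,260),(477,45),(477,475)]:print('rim',T(*p,46))
for p in [(52,380),(483,380),(268,208)]:print('rimS',S(*p,46))
print('colT',T(85,333,166),'colS',S(656,328,166))
print('frT',T(488,133,43),T(582,186,43))
f=[S(*p,43) for p in [(140,365),(187,455),(393,372),(345,290)]];print('frS',f,np.mean(f,0))
# knob: triangulate; ball
def tri(pu,pv):
    d1=ray(b,145+(pu[0]+.5)/4-.5,135+(pu[1]+.5)/4-.5);d2=ray(a,180+(pv[0]+.5)/4-.5,120+(pv[1]+.5)/4-.5)
    M=np.c_[d1,-d2];t=np.linalg.lstsq(M,np.array(a['eye'])-b['eye'],rcond=None)[0]
    return b['eye']+d1*t[0],np.array(a['eye'])+d2*t[1]
print('knobctr',tri((485,336),(319,101)));print('ball',tri((583,431),(290,49)))
print('foot?',[S(317,268,z) for z in(55,65,75)])
o=atz(b,152+7,122,9);print([atz(b,*p,9)[:2].round() for p in[(153,104),(171,105),(149,140),(165,142)]])
for n,p in[('ej',(250,267)),('tray',(370,255)),('lamp',(355,172)),('tw',(180,181))]:print(n,atz(b,*p,0)[:2].round())
E
```

```text
rim [579.6 114.2]
rim [ 583.9 -143.3]
rim [713.3 -12.7]
rim [454.5 -16.2]
rimS [ 666.7 -108. ]
rimS [525.1 101.8]
rimS [480.5 -84. ]
colT [528.6 189.7] colS [534.7 194.5]
frT [659.6 -20.2] [628.1 -77.4]
frS [array([627.1, -73.7]), array([662.9, -11.3]), array([547.5,  53.7]), array([509.5,  -5.1])] [586.75  -9.1 ]
knobctr (array([528.23269447, -14.52392231, 207.75980639]), array([527.19689161, -12.80805814, 207.65126345]))
ball (array([482.88781862, -64.36564408, 189.35551026]), array([482.08674885, -63.06640932, 189.23659618]))
foot? [array([513. , -23.7]), array([520.4, -18.7]), array([527.9, -13.7])]
[array([826., 271.]), array([824., 225.]), array([732., 277.]), array([728., 237.])]
ej [419.  16.]
tray [ 453. -280.]
lamp [ 661. -246.]
tw [630. 197.]
```

```bash
cat >> h.py <<'E'
def go(tgt,yaw_deg):
    """tool-frame shift (m) and twist (deg) from present pose to world target"""
    from scipy.spatial.transform import Rotation as Q
    o=bot.get_obs();R=Q.from_euler('xyz',o['tcp_rot']).as_matrix()
    d=R.T@(np.array(tgt)-o['tool_pos'])/1000
    tw=-(yaw_deg-np.degrees(o['tcp_rot'][2])+180)%360
    tw=-((yaw_deg-np.degrees(o['tcp_rot'][2])+180)%360-180)
    print('shift',d.round(4),'twist',round(tw,1),'pos',o['tool_pos'].round(1),'F',o['contact_force'].round(1),'t',round(o['time'],2))
E
python3 -c "
from h import *
r=np.radians(40);go([584+126*np.cos(r),-14.5+126*np.sin(r),300],130)"
```

```text
shift [-0.6319 -0.2636 -0.0831] twist 33.1 pos [152.5 502.2 216.8] F [-0.2  1.2  0. ] t 0.3
```

>>> play_rows(commands=[{"x":-0.01,"y":-0.005,"z":-0.02,"twist":0},{"x":-0.04,"y":-0.015,"z":-0.05,"twist":3},{"x":-0.08,"y":-0.03,"z":-0.08,"twist":6},{"x":-0.12,"y":-0.05,"z":-0.083,"twist":9},{"x":-0.16,"y":-0.067,"z":-0.083,"twist":12},{"x":-0.2,"y":-0.083,"z":-0.083,"twist":15},{"x":-0.24,"y":-0.1,"z":-0.083,"twist":18},{"x":-0.28,"y":-0.117,"z":-0.083,"twist":21}], jaw=0.6)

```text
time: 1.1
tool_pos: [387.5, 307.7, 300.2]
tcp_rot: [3.141, 0.0, 2.478]
contact_force: [-0.1, 0.4, 0.5]
grip_width: 37.5
finger_force: 0.0
```

```bash
python3 -c "
from h import *
r=np.radians(40);go([584+126*np.cos(r),-14.5+126*np.sin(r),300],130);o=bot.get_obs();print(o['grip_width'],o['joint_positions'])"
```

```text
shift [-3.794e-01 -9.600e-03  2.000e-04] twist 12.0 pos [387.5 307.7 300.2] F [-0.1  0.4  0.5] t 1.1
37.46864025907746 [ 5.16002491e-01  2.32205342e-01  1.44768495e+00  1.35283146e-04
  1.46124423e+00 -3.91384273e-01]
```

>>> play_rows(commands=[{"x":-0.048,"y":-0.001,"z":0,"twist":2},{"x":-0.096,"y":-0.002,"z":0,"twist":4},{"x":-0.144,"y":-0.004,"z":0,"twist":6},{"x":-0.192,"y":-0.005,"z":0,"twist":8},{"x":-0.24,"y":-0.006,"z":0,"twist":10},{"x":-0.288,"y":-0.007,"z":0,"twist":12},{"x":-0.335,"y":-0.008,"z":0,"twist":12},{"x":-0.379,"y":-0.0095,"z":0,"twist":12}])

```text
time: 1.9
tool_pos: [681.0, 67.1, 299.7]
tcp_rot: [-3.142, -0.0, 2.27]
contact_force: [0.3, 0.8, 0.3]
grip_width: 36.8
finger_force: 0.0
```

>>> play_rows(commands=[{"x":0,"y":0,"z":0.01,"twist":0},{"x":0,"y":0,"z":0.04,"twist":0},{"x":0,"y":0,"z":0.07,"twist":0},{"x":0,"y":0,"z":0.1,"twist":0},{"x":0,"y":0,"z":0.13,"twist":0},{"x":0,"y":0,"z":0.15,"twist":0},{"x":0,"y":0,"z":0.15,"twist":0},{"x":0,"y":0,"z":0.15,"twist":0}])

```text
time: 2.7
tool_pos: [679.5, 69.3, 150.5]
tcp_rot: [3.142, -0.0, 2.271]
contact_force: [0.5, 0.1, 0.3]
grip_width: 36.7
finger_force: 0.0
```

```bash
python3 -c "
from h import *
r=np.radians(40);go([584+126*np.cos(r),-14.5+126*np.sin(r),61],130);a=cap('scene');w=cap('wrist')
cv2.imwrite('pics/h1.png',np.vstack([cv2.resize(a['pixels'][60:270,130:410],(400,300)),cv2.resize(w['pixels'],(400,300))])[:,:,::-1])"
```

```text
shift [-0.0028 -0.001   0.0895] twist 0.1 pos [679.5  69.3 150.5] F [0.5 0.1 0.3] t 2.7
```

View pics/h1.png

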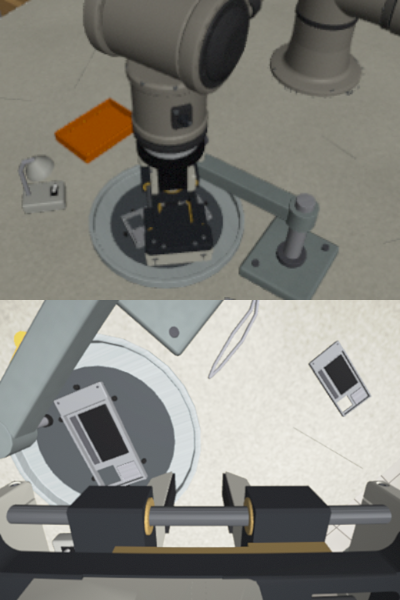

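>>> play_rows(commands=[{"x":-0.001,"y":0,"z":0.02,"twist":0},{"x":-0.003,"y":-0.001,"z":0.04,"twist":0},{"x":-0.003,"y":-0.001,"z":0.055,"twist":0},{"x":-0.003,"y":-0.001,"z":0.065,"twist":0},{"x":-0.003,"y":-0.001,"z":0.075,"twist":0},{"x":-0.003,"y":-0.001,"z":0.083,"twist":0},{"x":-0.003,"y":-0.001,"z":0.089,"twist":0},{"x":-0.003,"y":-0.001,"z":0.089,"twist":0}])

```text
time: 3.6
tool_pos: [680.5, 65.9, 60.3]
tcp_rot: [-3.141, -0.001, 2.271]
contact_force: [0.1, -0.0, -0.0]
grip_width: 36.5
finger_force: 0.0
```

>>> play_rows(commands=[{"x":0,"y":0,"z":0,"twist":0},{"x":0,"y":0,"z":0,"twist":0},{"x":0,"y":0,"z":0,"twist":0},{"x":0,"y":0,"z":0,"twist":0},{"x":0,"y":0,"z":0,"twist":0},{"x":0,"y":0,"z":0,"twist":0},{"x":0,"y":0,"z":0,"twist":0},{"x":0,"y":0,"z":0,"twist":0}], jaw=1)

```text
time: 4.4
tool_pos: [680.9, 65.9, 61.0]
tcp_rot: [3.142, -0.0, 2.271]
contact_force: [-0.1, 0.5, 0.3]
grip_width: 0.5
finger_force: 0.0
```

```bash
python3 -c "
from h import *
for t in np.linspace(40,68.5,17)[[1,2,3,4,5,6,7,8,9,10,11,12,13,14,15,16]]:
  r=np.radians(t);print(round(t-40,2),end=' ');go([584+126*np.cos(r),-14.5+126*np.sin(r),61],130+t-40)"
```

```text
1.78 shift [ 0.0046  0.0001 -0.    ] twist -1.7 pos [680.9  65.9  61. ] F [-0.1  0.5  0.3] t 4.4
3.56 shift [ 0.0085 -0.0001 -0.    ] twist -3.5 pos [680.9  65.9  61. ] F [-0.1  0.5  0.3] t 4.4
5.34 shift [ 0.0125 -0.0004  0.    ] twist -5.2 pos [680.9  65.9  61. ] F [-0.1  0.5  0.3] t 4.4
7.12 shift [ 0.0163 -0.0008  0.    ] twist -7.0 pos [680.9  65.9  61. ] F [-0.1  0.5  0.3] t 4.4
8.91 shift [ 0.0202 -0.0014  0.    ] twist -8.8 pos [680.9  65.9  61. ] F [-0.1  0.5  0.3] t 4.4
10.69 shift [ 0.0241 -0.002   0.    ] twist -10.6 pos [680.9  65.9  61. ] F [-0.1  0.5  0.3] t 4.4
12.47 shift [ 0.0279 -0.0028  0.    ] twist -12.4 pos [680.9  65.9  61. ] F [-0.1  0.5  0.3] t 4.4
14.25 shift [ 0.0317 -0.0037  0.    ] twist -14.1 pos [680.9  65.9  61. ] F [-0.1  0.5  0.3] t 4.4
16.03 shift [ 0.0355 -0.0047  0.    ] twist -15.9 pos [680.9  65.9  61. ] F [-0.1  0.5  0.3] t 4.4
17.81 shift [ 0.0393 -0.0059  0.    ] twist -17.7 pos [680.9  65.9  61. ] F [-0.1  0.5  0.3] t 4.4
19.59 shift [ 0.043  -0.0071  0.    ] twist -19.5 pos [680.9  65.9  61. ] F [-0.1  0.5  0.3] t 4.4
21.38 shift [ 0.0467 -0.0085  0.    ] twist -21.3 pos [680.9  65.9  61. ] F [-0.1  0.5  0.3] t 4.4
23.16 shift [ 0.0503 -0.0099  0.    ] twist -23.0 pos [680.9  65.9  61. ] F [-0.1  0.5  0.3] t 4.4
24.94 shift [ 0.0539 -0.0115  0.    ] twist -24.8 pos [680.9  65.9  61. ] F [-0.1  0.5  0.3] t 4.4
26.72 shift [ 0.0574 -0.0132  0.    ] twist -26.6 pos [680.9  65.9  61. ] F [-0.1  0.5  0.3] t 4.4
28.5 shift [ 0.0609 -0.015   0.    ] twist -28.4 pos [680.9  65.9  61. ] F [-0.1  0.5  0.3] t 4.4
```

```bash
python3 -c "
from h import *
a=cap('scene');w=cap('wrist');t=cap('top')
for n,c in(('w',w),('t',t),('s',a)):
  q=np.radians(np.arange(0,90,15));print(n,proj(c,np.c_[584+130*np.cos(q),-14.5+130*np.sin(q),46+0*q]).round(0).tolist())
cv2.imwrite('pics/h2.png',np.hstack([np.vstack([cv2.resize(a['pixels'][120:270,160:360],(400,300)),cv2.resize(t['pixels'][120:270,180:380],(400,300))]),cv2.resize(w['pixels'],(400,600))])[:,:,::-1])"
```

```text
w [[222.0, 315.0], [244.0, 285.0], [258.0, 248.0], [260.0, 204.0], [250.0, 157.0], [224.0, 109.0]]
t [[265.0, 146.0], [251.0, 147.0], [238.0, 152.0], [226.0, 160.0], [218.0, 171.0], [212.0, 184.0]]
s [[211.0, 248.0], [224.0, 254.0], [240.0, 257.0], [256.0, 256.0], [270.0, 252.0], [283.0, 244.0]]
```

View pics/h2.png

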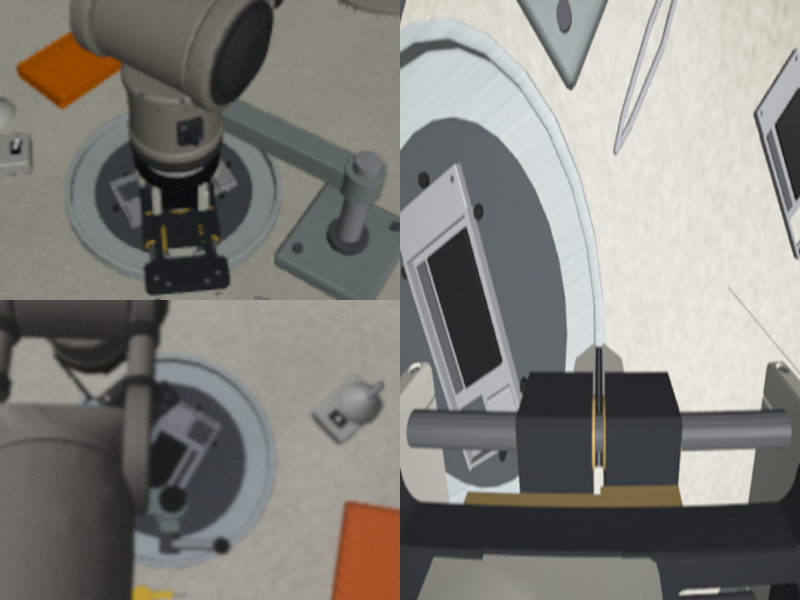

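>>> play_rows(commands=[{"x":0,"y":0,"z":0.001,"twist":0},{"x":0,"y":0,"z":0.002,"twist":0},{"x":0,"y":0,"z":0.003,"twist":0},{"x":0,"y":0,"z":0.004,"twist":0},{"x":0,"y":0,"z":0.004,"twist":0},{"x":0,"y":0,"z":0.004,"twist":0},{"x":0,"y":0,"z":0.004,"twist":0},{"x":0,"y":0,"z":0.004,"twist":0}])

```text
time: 5.35
tool_pos: [680.9, 65.9, 57.1]
tcp_rot: [3.141, 0.0, 2.271]
contact_force: [-0.0, 0.1, -0.0]
grip_width: 0.6
finger_force: 0.0
```

```bash
python3 -c "
from h import *
w=cap('wrist');o=bot.get_obs()['tool_pos']
print(proj(w,np.array([o,o-[0,0,6],o-[0,0,25],[680.5,66.5,46]])))
r=np.radians(40)
for rr in(122,126,130):print(rr,proj(w,np.array([[584+rr*np.cos(r),-14.5+rr*np.sin(r),46]])))
print(w['eye'])
cv2.imwrite('pics/h3.png',cv2.resize(w['pixels'][190:290,190:330],(800,571),interpolation=cv2.INTER_CUBIC)[:,:,::-1])"
```

```text
[[255.13795902 230.01397315]
 [255.1032825  225.97046282]
 [255.00588101 214.61922786]
 [255.19135766 221.75126113]]
122 [[249.38637286 221.76721666]]
126 [[255.20713652 221.77864909]]
130 [[261.02754482 221.78894548]]
[626.42122295 129.37481223 224.24419842]
```

View pics/h3.png

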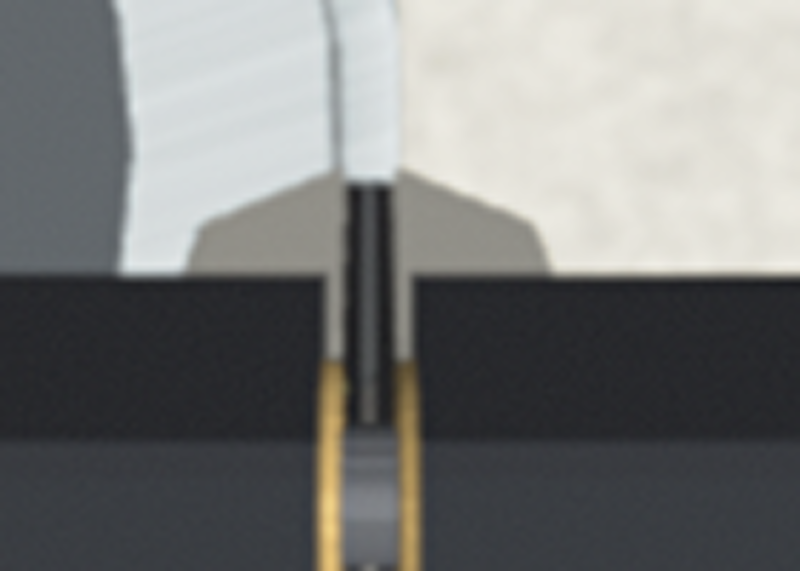

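>>> play_rows(commands=[{"x":0,"y":0,"z":0.001,"twist":0},{"x":0,"y":0,"z":0.001,"twist":0},{"x":0,"y":0,"z":0.002,"twist":0},{"x":0,"y":0,"z":0.002,"twist":0},{"x":0,"y":0,"z":0.003,"twist":0},{"x":0,"y":0,"z":0.003,"twist":0},{"x":0,"y":0,"z":0.003,"twist":0},{"x":0,"y":0,"z":0.003,"twist":0}])

```text
time: 6.2
tool_pos: [680.9, 65.9, 54.0]
tcp_rot: [3.141, -0.0, 2.271]
contact_force: [-1.0, -0.1, -0.1]
grip_width: 0.2
finger_force: 0.0
```

>>> play_rows(commands=[{"x":0,"y":0,"z":0.001,"twist":0},{"x":0,"y":0,"z":0.002,"twist":0},{"x":0,"y":0,"z":0.003,"twist":0},{"x":0,"y":0,"z":0.004,"twist":0},{"x":0,"y":0,"z":0.004,"twist":0},{"x":0,"y":0,"z":0.004,"twist":0},{"x":0,"y":0,"z":0.004,"twist":0},{"x":0,"y":0,"z":0.004,"twist":0}])

```text
time: 7.0
tool_pos: [680.9, 65.8, 50.1]
tcp_rot: [3.141, 0.0, 2.271]
contact_force: [-0.2, -0.1, -0.1]
grip_width: 0.4
finger_force: 0.0
```

>>> play_rows(commands=[{"x":0,"y":0,"z":0.001,"twist":0},{"x":0,"y":0,"z":0.002,"twist":0},{"x":0,"y":0,"z":0.003,"twist":0},{"x":0,"y":0,"z":0.003,"twist":0},{"x":0,"y":0,"z":0.004,"twist":0},{"x":0,"y":0,"z":0.004,"twist":0},{"x":0,"y":0,"z":0.004,"twist":0},{"x":0,"y":0,"z":0.004,"twist":0}])

```text
time: 7.8
tool_pos: [680.9, 65.9, 46.1]
tcp_rot: [3.141, 0.0, 2.271]
contact_force: [0.3, 0.6, -0.2]
grip_width: 0.9
finger_force: 0.0
```

```bash
python3 -c "
from h import *
w=cap('wrist');o=bot.get_obs();print(o['tool_pos'],o['contact_force'],o['tau'])
cv2.imwrite('pics/h4.png',cv2.resize(w['pixels'][150:290,170:350],(771,600),interpolation=cv2.INTER_CUBIC)[:,:,::-1])"
```

```text
[680.93916054  65.86784609  46.0688597 ] [ 0.54609523  0.66854711 -0.52144983] [-2.19607350e-04 -6.17922592e+01 -2.24441260e+01  3.37833620e-02
  8.17338168e-02  5.29955216e-06]
```

View pics/h4.png

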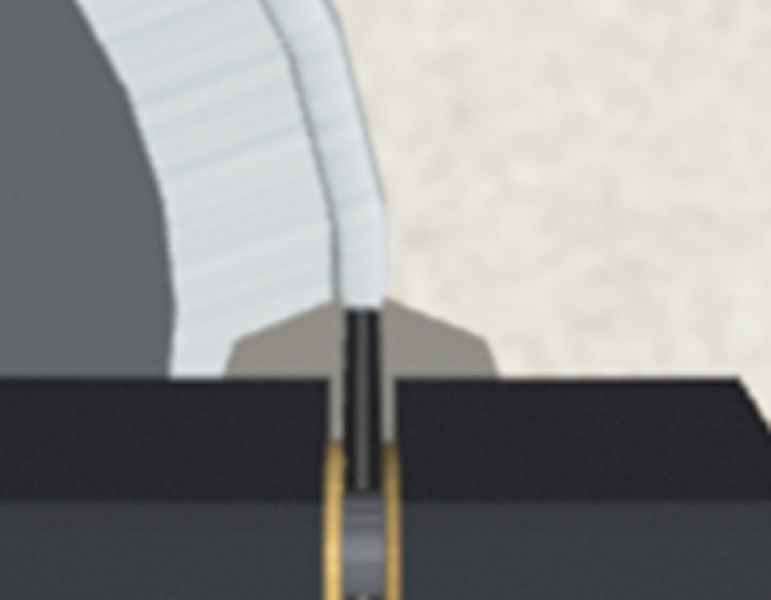

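```bash
python3 -c "
from h import *
w=cap('wrist')
for t in (40,42,44,46):
  r=np.radians(t);print(t,[proj(w,np.array([[584+rr*np.cos(r),-14.5+rr*np.sin(r),z]]))[0].round(1).tolist() for rr,z in((95,34),(122,46),(130,46))])
# tips colour in wrist pic, compared with projected tips
o=bot.get_obs();p=o['tool_pos'];x=np.array([np.cos(o['tcp_rot'][2]),np.sin(o['tcp_rot'][2]),0])
for k in(-25,-6,0,20):print(k,proj(w,np.array([p+9.5*x+[0,0,k],p+[0,0,k],p-9.5*x+[0,0,k]])).round(1).tolist())
s=cap('scene');print(proj(s,np.array([p,p-[0,0,25],p+[0,0,41]])));print(w['eye']-p, w['rotation'][:,2])
for n in('scene','top'):pass
"
```

```text
40 [[210.3, 221.1], [249.1, 229.0], [261.4, 229.0]]
42 [[210.0, 216.7], [249.0, 223.0], [261.4, 222.6]]
44 [[209.6, 212.2], [248.6, 217.0], [261.1, 216.2]]
46 [[208.9, 207.7], [248.0, 210.8], [260.5, 209.6]]
-25 [[255.1, 202.6], [255.0, 214.6], [255.0, 226.4]]
-6 [[255.2, 212.9], [255.1, 226.0], [255.1, 238.6]]
0 [[255.2, 216.6], [255.2, 230.0], [255.2, 243.0]]
20 [[255.3, 230.8], [255.3, 245.5], [255.3, 259.6]]
[[249.78668308 254.92555577]
 [250.00431875 260.87566541]
 [249.40627967 244.50138445]]
[-54.5142947   63.47981695 167.1484099 ] [ 0.19633574 -0.23242461 -0.95259177]
```

>>> play_rows(commands=[{"x":0,"y":0,"z":0.001,"twist":0},{"x":0,"y":0,"z":0.002,"twist":0},{"x":0,"y":0,"z":0.002,"twist":0},{"x":0,"y":0,"z":0.003,"twist":0},{"x":0,"y":0,"z":0.003,"twist":0},{"x":0,"y":0,"z":0.004,"twist":0},{"x":0,"y":0,"z":0.004,"twist":0},{"x":0,"y":0,"z":0.004,"twist":0}])

```text
time: 8.75
tool_pos: [680.9, 65.9, 42.0]
tcp_rot: [3.142, -0.0, 2.271]
contact_force: [-0.4, -1.0, -0.3]
grip_width: 0.5
finger_force: 0.0
```

>>> play_rows(commands=[{"x":0,"y":0,"z":0.001,"twist":0},{"x":0,"y":0,"z":0.002,"twist":0},{"x":0,"y":0,"z":0.002,"twist":0},{"x":0,"y":0,"z":0.003,"twist":0},{"x":0,"y":0,"z":0.003,"twist":0},{"x":0,"y":0,"z":0.004,"twist":0},{"x":0,"y":0,"z":0.004,"twist":0},{"x":0,"y":0,"z":0.004,"twist":0}])

```text
time: 9.55
tool_pos: [680.9, 65.9, 38.0]
tcp_rot: [3.142, -0.0, 2.271]
contact_force: [0.2, 0.3, -0.1]
grip_width: 0.6
finger_force: 0.0
```

>>> play_rows(commands=[{"x":0,"y":0,"z":0.001,"twist":0},{"x":0,"y":0,"z":0.002,"twist":0},{"x":0,"y":0,"z":0.002,"twist":0},{"x":0,"y":0,"z":0.003,"twist":0},{"x":0,"y":0,"z":0.003,"twist":0},{"x":0,"y":0,"z":0.004,"twist":0},{"x":0,"y":0,"z":0.004,"twist":0},{"x":0,"y":0,"z":0.004,"twist":0}])

```text
time: 10.35
tool_pos: [681.7, 65.1, 36.5]
tcp_rot: [3.14, 0.002, 2.271]
contact_force: [-4.2, -3.2, 13.5]
grip_width: 0.6
finger_force: 6.6
```

```bash
python3 -c "
from h import *
w=cap('wrist');s=cap('scene')
r=np.radians(40);print(proj(w,np.array([[584+rr*np.cos(r),-14.5+rr*np.sin(r),z] for rr,z in((95,34),(122,46),(130,46))])).round(1))
A=cv2.resize(w['pixels'][150:290,170:350],(500,389));B=cv2.resize(s['pixels'][180:290,190:330],(500,393))
cv2.imwrite('pics/h5.png',cv2.resize(np.hstack([A,B[:389]]),(800,311),interpolation=cv2.INTER_AREA)[:,:,::-1])"
```

```text
[[208.  225.7]
 [248.7 234.4]
 [261.7 234.4]]
```

View pics/h5.png

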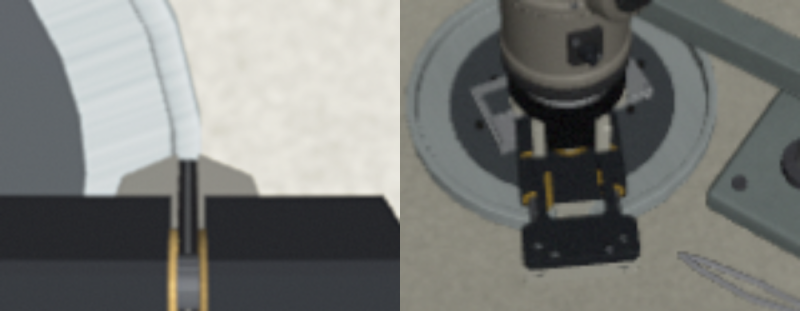

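>>> play_rows(commands=[{"x":0,"y":0,"z":-0.01,"twist":0},{"x":0,"y":0,"z":-0.01,"twist":0},{"x":0,"y":0,"z":-0.01,"twist":0},{"x":0,"y":0,"z":-0.01,"twist":0},{"x":0,"y":0,"z":-0.01,"twist":0},{"x":0,"y":0,"z":-0.01,"twist":0},{"x":0,"y":0,"z":-0.01,"twist":0},{"x":0,"y":0,"z":-0.01,"twist":0}], jaw=0.7)

```text
time: 11.25
tool_pos: [680.8, 65.9, 43.9]
tcp_rot: [-3.142, -0.0, 2.271]
contact_force: [-0.2, 1.1, 0.3]
grip_width: 27.1
finger_force: 0.0
```

>>> play_rows(commands=[{"x":0,"y":0,"z":0.003,"twist":0},{"x":0,"y":0,"z":0.006,"twist":0},{"x":0,"y":0,"z":0.009,"twist":0},{"x":0,"y":0,"z":0.011,"twist":0},{"x":0,"y":0,"z":0.012,"twist":0},{"x":0,"y":0,"z":0.013,"twist":0},{"x":0,"y":0,"z":0.014,"twist":0},{"x":0,"y":0,"z":0.014,"twist":0}])

```text
time: 12.05
tool_pos: [680.8, 65.9, 29.9]
tcp_rot: [-3.142, -0.0, 2.271]
contact_force: [-0.1, 0.2, -0.2]
grip_width: 27.5
finger_force: 0.0
```

Now close.

>>> play_rows(commands=[{"x":0,"y":0,"z":0,"twist":0},{"x":0,"y":0,"z":0,"twist":0},{"x":0,"y":0,"z":0,"twist":0},{"x":0,"y":0,"z":0,"twist":0},{"x":0,"y":0,"z":0,"twist":0},{"x":0,"y":0,"z":0,"twist":0},{"x":0,"y":0,"z":0,"twist":0},{"x":0,"y":0,"z":0,"twist":0}], jaw=1)

```text
time: 12.85
tool_pos: [681.5, 66.3, 30.2]
tcp_rot: [3.14, 0.0, 2.271]
contact_force: [3.7, 3.8, -2.1]
grip_width: 7.0
finger_force: 30.0
```

>>> play_rows(commands=[{"x":0.002,"y":0,"z":0,"twist":-0.9},{"x":0.0059,"y":-0.0001,"z":0,"twist":-2.7},{"x":0.0105,"y":-0.0004,"z":0,"twist":-4.8},{"x":0.0152,"y":-0.0009,"z":0,"twist":-6.9},{"x":0.0195,"y":-0.0015,"z":0,"twist":-8.9},{"x":0.0239,"y":-0.0023,"z":0,"twist":-10.9},{"x":0.0275,"y":-0.003,"z":0,"twist":-12.6},{"x":0.031,"y":-0.0039,"z":0,"twist":-14.25}])

```text
time: 13.65
tool_pos: [658.5, 88.2, 30.2]
tcp_rot: [3.139, 0.001, 2.521]
contact_force: [4.5, 6.5, -2.5]
grip_width: 7.3
finger_force: 30.0
```

>>> play_rows(commands=[{"x":0.0039,"y":-0.0001,"z":0,"twist":-1.8},{"x":0.0085,"y":-0.0003,"z":0,"twist":-3.9},{"x":0.0132,"y":-0.0007,"z":0,"twist":-6.0},{"x":0.018,"y":-0.0013,"z":0,"twist":-8.2},{"x":0.0223,"y":-0.002,"z":0,"twist":-10.2},{"x":0.0262,"y":-0.0028,"z":0,"twist":-12.0},{"x":0.0292,"y":-0.0034,"z":0,"twist":-13.4},{"x":0.031,"y":-0.0039,"z":0,"twist":-14.25}])

```text
time: 14.45
tool_pos: [630.7, 103.6, 30.1]
tcp_rot: [3.139, 0.0, 2.769]
contact_force: [4.9, 8.5, -3.2]
grip_width: 7.3
finger_force: 30.0
```

>>> play_rows(commands=[{"x":0,"y":0,"z":0,"twist":0},{"x":0,"y":0,"z":0,"twist":0},{"x":0,"y":0,"z":0,"twist":0},{"x":0,"y":0,"z":0,"twist":0},{"x":0,"y":0,"z":0,"twist":0},{"x":0,"y":0,"z":0,"twist":0},{"x":0,"y":0,"z":-0.01,"twist":0},{"x":0,"y":0,"z":-0.03,"twist":0}], jaw=0.7)

```text
time: 15.25
tool_pos: [629.4, 101.8, 59.3]
tcp_rot: [-3.14, -0.003, 2.768]
contact_force: [0.5, -0.1, -0.6]
grip_width: 27.6
finger_force: 0.0
```

>>> play_rows(commands=[{"x":0,"y":0,"z":-0.03,"twist":0},{"x":0,"y":0,"z":-0.07,"twist":0},{"x":0,"y":0,"z":-0.11,"twist":0},{"x":0,"y":0,"z":-0.15,"twist":0},{"x":0,"y":0,"z":-0.19,"twist":0},{"x":0,"y":0,"z":-0.21,"twist":0},{"x":0,"y":0,"z":-0.21,"twist":0},{"x":0,"y":0,"z":-0.21,"twist":0}], jaw=1)

```text
time: 16.05
tool_pos: [630.2, 101.9, 270.0]
tcp_rot: [3.142, 0.0, 2.768]
contact_force: [-0.1, 0.4, -0.8]
grip_width: 0.7
finger_force: 0.0
```

```bash
python3 -c "
from h import *
w=cap('wrist');s=cap('scene')
def mark(c,rot):
    im=c['pixels'][:,:,::-1].copy()
    r=np.radians(rot);d=np.array([np.cos(r),np.sin(r),0]);n=np.array([-d[1],d[0],0]);o=np.array([584,-14.5,43])
    P=[o+a*d+b*n for a,b in((69,33.5),(69,-33.5),(-69,-33.5),(-69,33.5))]
    cv2.polylines(im,[proj(c,np.array(P)).round().astype(int)],True,(0,0,255),1)
    for q in (o+58*d,np.array([527.7,-13.7,43])): cv2.circle(im,tuple(int(v) for v in proj(c,q)[0]),2,(0,255,0),-1)
    return im
cv2.imwrite('pics/h6.png',np.vstack([cv2.resize(mark(w,179),(600,450))[:330],cv2.resize(mark(s,179)[140:250,160:400],(600,270))]))
o=bot.get_obs();print(o['tool_pos'],o['grip_width'])"
```

```text
[629.68869709 101.89701768 268.36319677] 0.33212583478085006
```

View pics/h6.png

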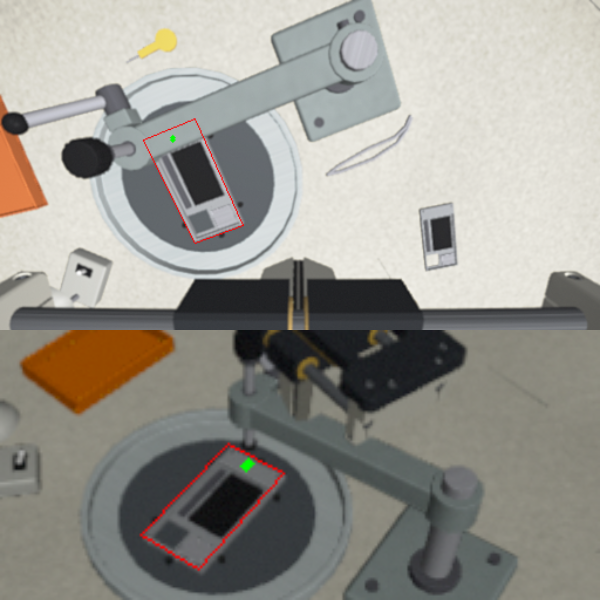

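```bash
python3 -c "
from h import *
go([527.7,-13.7,225],158.6)"
```

```text
shift [ 0.0527 -0.1448  0.0437] twist 0.0 pos [629.7 101.9 268.4] F [ 0.  -0.1 -0.9] t 16.15
```

>>> play_rows(commands=[{"x":0.008,"y":-0.022,"z":0,"twist":0},{"x":0.02,"y":-0.055,"z":0,"twist":0},{"x":0.033,"y":-0.09,"z":0,"twist":0},{"x":0.044,"y":-0.12,"z":0,"twist":0},{"x":0.053,"y":-0.145,"z":0.005,"twist":0},{"x":0.053,"y":-0.145,"z":0.02,"twist":0},{"x":0.053,"y":-0.145,"z":0.035,"twist":0},{"x":0.053,"y":-0.145,"z":0.045,"twist":0}])

```text
time: 16.95
tool_pos: [527.1, -13.8, 222.8]
tcp_rot: [-3.141, -0.004, 2.768]
contact_force: [0.0, 0.2, -0.6]
grip_width: 0.5
finger_force: 0.0
```

>>> play_rows(commands=[{"x":0,"y":0,"z":0.003,"twist":0},{"x":0,"y":0,"z":0.006,"twist":0},{"x":0,"y":0,"z":0.009,"twist":0},{"x":0,"y":0,"z":0.012,"twist":0},{"x":0,"y":0,"z":0.015,"twist":0},{"x":0,"y":0,"z":0.018,"twist":0},{"x":0,"y":0,"z":0.02,"twist":0},{"x":0,"y":0,"z":0.02,"twist":0}])

```text
time: 17.75
tool_pos: [528.2, -13.7, 204.9]
tcp_rot: [3.142, -0.0, 2.768]
contact_force: [0.5, -0.8, 0.4]
grip_width: 0.5
finger_force: 0.0
```

```bash
python3 -c "
from h import *
go([527.7,-13.7,190],158.6)"
```

```text
shift [ 0.0005 -0.0002  0.0149] twist 0.0 pos [528.2 -13.7 204.9] F [ 0.5 -0.8  0.4] t 17.75
```

>>> play_rows(commands=[{"x":0,"y":0,"z":0.002,"twist":0},{"x":0,"y":0,"z":0.003,"twist":0},{"x":0,"y":0,"z":0.005,"twist":0},{"x":0,"y":0,"z":0.006,"twist":0},{"x":0,"y":0,"z":0.008,"twist":0},{"x":0,"y":0,"z":0.009,"twist":0},{"x":0,"y":0,"z":0.011,"twist":0},{"x":0,"y":0,"z":0.012,"twist":0}])

```text
time: 18.55
tool_pos: [528.2, -13.7, 192.8]
tcp_rot: [3.142, -0.0, 2.768]
contact_force: [0.1, -0.7, 1.3]
grip_width: 0.2
finger_force: 0.8
```

```bash
python3 -c "
from h import *
o=bot.get_obs();print(o['tool_pos'],o['contact_force'],o['dq'].round(3))
a=cap('scene');print(proj(a,np.array([[527.7,-13.7,z] for z in(218,205,190)])))
im=a['pixels'];print(im[135:190:3,259].sum(1))"
```

```text
[528.24231305 -13.71699682 192.80253431] [ 0.07140832 -0.65927456  1.28265366] [ 0.001  0.01   0.014 -0.001 -0.022  0.002]
[[258.89373551 141.14706448]
 [258.89489058 145.7871566 ]
 [258.89609083 151.00173456]]
[144 240 223 250 306 136  63  47 153 317 293 291 291 269 268 277 318 324
 320]
```

>>> play_rows(commands=[{"x":0,"y":0,"z":0.0015,"twist":0},{"x":0,"y":0,"z":0.003,"twist":0},{"x":0,"y":0,"z":0.0045,"twist":0},{"x":0,"y":0,"z":0.006,"twist":0},{"x":0,"y":0,"z":0.0075,"twist":0},{"x":0,"y":0,"z":0.009,"twist":0},{"x":0,"y":0,"z":0.0105,"twist":0},{"x":0,"y":0,"z":0.012,"twist":0}])

```text
time: 19.4
tool_pos: [528.3, -13.7, 180.9]
tcp_rot: [3.142, 0.0, 2.768]
contact_force: [-0.6, -0.3, 2.4]
grip_width: 0.2
finger_force: 0.8
```

>>> play_rows(commands=[{"x":0,"y":0,"z":0.0003,"twist":0},{"x":0,"y":0,"z":0.0006,"twist":0},{"x":0,"y":0,"z":0.0009,"twist":0},{"x":0,"y":0,"z":0.0012,"twist":0},{"x":0,"y":0,"z":0.0015,"twist":0},{"x":0,"y":0,"z":0.0018,"twist":0},{"x":0,"y":0,"z":0.0021,"twist":0},{"x":0,"y":0,"z":0.0024,"twist":0}])

```text
time: 20.2
tool_pos: [528.2, -13.7, 178.6]
tcp_rot: [3.142, -0.0, 2.768]
contact_force: [1.0, 0.4, 1.3]
grip_width: 0.6
finger_force: 0.8
```

>>> play_rows(commands=[{"x":0,"y":0,"z":0.0003,"twist":0},{"x":0,"y":0,"z":0.0006,"twist":0},{"x":0,"y":0,"z":0.0009,"twist":0},{"x":0,"y":0,"z":0.0012,"twist":0},{"x":0,"y":0,"z":0.0014,"twist":0},{"x":0,"y":0,"z":0.0016,"twist":0},{"x":0,"y":0,"z":0.0018,"twist":0},{"x":0,"y":0,"z":0.002,"twist":0}])

```text
time: 21.0
tool_pos: [528.2, -13.7, 176.6]
tcp_rot: [3.142, 0.0, 2.768]
contact_force: [0.8, 0.2, 1.1]
grip_width: 0.2
finger_force: 0.8
```

>>> play_rows(commands=[{"x":0,"y":0,"z":0.0003,"twist":0},{"x":0,"y":0,"z":0.0006,"twist":0},{"x":0,"y":0,"z":0.0009,"twist":0},{"x":0,"y":0,"z":0.0012,"twist":0},{"x":0,"y":0,"z":0.0014,"twist":0},{"x":0,"y":0,"z":0.0016,"twist":0},{"x":0,"y":0,"z":0.0018,"twist":0},{"x":0,"y":0,"z":0.002,"twist":0}])

```text
time: 21.8
tool_pos: [528.4, -13.8, 176.4]
tcp_rot: [3.141, 0.002, 2.768]
contact_force: [-4.7, 0.3, 15.7]
grip_width: 0.3
finger_force: 7.7
```

>>> play_rows(commands=[{"x":0,"y":0,"z":-0.001,"twist":0},{"x":0,"y":0,"z":-0.005,"twist":0},{"x":0,"y":0,"z":-0.02,"twist":8},{"x":0,"y":0,"z":-0.045,"twist":16},{"x":0,"y":0,"z":-0.065,"twist":24},{"x":0,"y":0,"z":-0.07,"twist":32},{"x":0,"y":0,"z":-0.07,"twist":40},{"x":0,"y":0,"z":-0.07,"twist":48}])

```text
time: 22.6
tool_pos: [528.2, -13.7, 244.6]
tcp_rot: [-3.142, -0.0, 1.925]
contact_force: [0.3, 0.7, 0.2]
grip_width: 0.7
finger_force: 0.0
```

```bash
python3 -c "
from h import *
go([483,-65,203],90);go([483,-65,245],90)
for a in np.arange(.08,1.25,.1):
  e=.9-a;print(round(a,2),'TCP y %.1f z %.1f'%(-12.9-75*np.cos(e),134+75*np.sin(e)))"
```

```text
shift [-0.0325 -0.0602  0.0416] twist 20.3 pos [528.2 -13.7 244.6] F [0.3 0.7 0.2] t 22.6
shift [-0.0325 -0.0602 -0.0004] twist 20.3 pos [528.2 -13.7 244.6] F [0.3 0.7 0.2] t 22.6
0.08 TCP y -64.1 z 188.8
0.18 TCP y -69.3 z 183.5
0.28 TCP y -73.9 z 177.6
0.38 TCP y -78.0 z 171.3
0.48 TCP y -81.4 z 164.6
0.58 TCP y -84.1 z 157.6
0.68 TCP y -86.1 z 150.4
0.78 TCP y -87.4 z 143.0
0.88 TCP y -87.9 z 135.5
0.98 TCP y -87.7 z 128.0
1.08 TCP y -86.7 z 120.6
1.18 TCP y -85.0 z 113.3
```

>>> play_rows(commands=[{"x":-0.005,"y":-0.01,"z":0,"twist":5},{"x":-0.012,"y":-0.023,"z":0,"twist":10},{"x":-0.02,"y":-0.037,"z":0,"twist":15},{"x":-0.028,"y":-0.052,"z":0,"twist":20.3},{"x":-0.0325,"y":-0.06,"z":0.01,"twist":20.3},{"x":-0.0325,"y":-0.06,"z":0.025,"twist":20.3},{"x":-0.0325,"y":-0.06,"z":0.04,"twist":20.3},{"x":-0.0325,"y":-0.06,"z":0.042,"twist":20.3}])

```text
time: 23.4
tool_pos: [482.4, -65.0, 200.9]
tcp_rot: [-3.138, -0.001, 1.576]
contact_force: [-0.3, 0.1, -0.6]
grip_width: 0.6
finger_force: 0.0
```

>>> play_rows(commands=[{"x":0,"y":0,"z":0.005,"twist":0},{"x":0,"y":0,"z":0.01,"twist":0},{"x":-0.002,"y":0,"z":0.0145,"twist":0},{"x":-0.0045,"y":0,"z":0.0195,"twist":0},{"x":-0.007,"y":0,"z":0.0225,"twist":0},{"x":-0.009,"y":0,"z":0.0255,"twist":0},{"x":-0.011,"y":0,"z":0.0285,"twist":0},{"x":-0.013,"y":0,"z":0.032,"twist":0}])

```text
time: 24.2
tool_pos: [484.8, -80.4, 172.3]
tcp_rot: [3.138, 0.004, 1.576]
contact_force: [-0.6, -5.1, 7.2]
grip_width: 0.9
finger_force: 3.7
```

>>> play_rows(commands=[{"x":-0.0017,"y":0,"z":0.0032,"twist":0},{"x":-0.0034,"y":0,"z":0.0065,"twist":0},{"x":-0.0047,"y":0,"z":0.01,"twist":0},{"x":-0.006,"y":0,"z":0.0135,"twist":0},{"x":-0.007,"y":0,"z":0.017,"twist":0},{"x":-0.008,"y":0,"z":0.0205,"twist":0},{"x":-0.0088,"y":0,"z":0.024,"twist":0},{"x":-0.0094,"y":0,"z":0.028,"twist":0}])

```text
time: 25.0
tool_pos: [483.7, -87.7, 142.3]
tcp_rot: [3.142, -0.0, 1.576]
contact_force: [1.3, -3.4, 3.2]
grip_width: 0.6
finger_force: 1.7
```

```bash
python3 -c "
from h import *
go([483,-85,113],90)"
```

```text
shift [ 0.0027 -0.0006  0.0293] twist 0.3 pos [483.7 -87.7 142.3] F [ 1.3 -3.4  3.2] t 25.0
```

>>> play_rows(commands=[{"x":-0.0003,"y":0,"z":0.004,"twist":0},{"x":-0.0005,"y":0,"z":0.008,"twist":0},{"x":-0.0004,"y":0,"z":0.012,"twist":0},{"x":-0.0003,"y":0,"z":0.016,"twist":0},{"x":0.0003,"y":0,"z":0.0195,"twist":0},{"x":0.0008,"y":0,"z":0.023,"twist":0},{"x":0.0015,"y":0,"z":0.026,"twist":0},{"x":0.002,"y":0,"z":0.028,"twist":0}])

```text
time: 25.8
tool_pos: [483.5, -85.5, 114.3]
tcp_rot: [-3.141, -0.0, 1.576]
contact_force: [0.2, -2.6, 3.1]
grip_width: 0.3
finger_force: 1.7
```

>>> play_rows(commands=[{"x":0,"y":0,"z":0.0005,"twist":0},{"x":0,"y":0,"z":0.001,"twist":0},{"x":0,"y":0,"z":0.0015,"twist":0},{"x":0,"y":0,"z":0.002,"twist":0},{"x":0,"y":0,"z":0.0025,"twist":0},{"x":0,"y":0,"z":0.003,"twist":0},{"x":0,"y":0,"z":0.003,"twist":0},{"x":0,"y":0,"z":0.003,"twist":0}])

```text
time: 26.6
tool_pos: [483.6, -85.3, 111.6]
tcp_rot: [-3.141, -0.001, 1.576]
contact_force: [-0.6, 2.2, 4.8]
grip_width: 0.4
finger_force: 1.9
```

>>> play_rows(commands=[{"x":0,"y":0,"z":0.0005,"twist":0},{"x":0,"y":0,"z":0.001,"twist":0},{"x":0,"y":0,"z":0.0015,"twist":0},{"x":0,"y":0,"z":0.002,"twist":0},{"x":0,"y":0,"z":0.0025,"twist":0},{"x":0,"y":0,"z":0.0025,"twist":0},{"x":0,"y":0,"z":0.0025,"twist":0},{"x":0,"y":0,"z":0.0025,"twist":0}])

```text
time: 27.4
tool_pos: [483.9, -85.4, 110.9]
tcp_rot: [3.14, -0.0, 1.576]
contact_force: [-4.2, 5.2, 21.1]
grip_width: 0.4
finger_force: 9.8
```

>>> play_rows(commands=[{"x":0,"y":0,"z":-0.003,"twist":0},{"x":0,"y":0,"z":-0.01,"twist":0},{"x":-0.005,"y":0,"z":-0.03,"twist":0},{"x":-0.01,"y":0,"z":-0.06,"twist":0},{"x":-0.01,"y":0,"z":-0.09,"twist":0},{"x":-0.01,"y":0,"z":-0.11,"twist":0},{"x":-0.01,"y":0,"z":-0.12,"twist":0},{"x":-0.01,"y":0,"z":-0.12,"twist":0}])

```text
time: 28.2
tool_pos: [484.1, -95.9, 229.9]
tcp_rot: [3.14, 0.001, 1.576]
contact_force: [0.2, 0.0, -0.4]
grip_width: 0.5
finger_force: 0.0
```

```bash
python3 -c "
from h import *
w=cap('wrist')
im=w['pixels'].sum(2)
# dark blob near the expected ball at end stop / start, and the knob
for n,P in(('ball end',[482.8,-84.5,112.8]),('ball a=1.0',[482.8,-87.5,127.5]),('ball start',[482.8,-64,189]),('knob186',[527.7,-13.7,186])):
  u,v=proj(w,np.array(P))[0];print(n,round(u),round(v),end=' ')
  if 8<u<504 and 8<v<376:print(im[int(v)-3:int(v)+4,int(u)-3:int(u)+4].mean().round())
  else:print()
s=cap('scene')
for z in(37,43,48,60): print(z,proj(s,np.array([527.7,-13.7,z]))[0].round(1))
u=259;print(s['pixels'].sum(2)[170:200,257:262].mean(1).round())
for z in(112.8,127,189):
  y={112.8:-84.5,127:-87.6,189:-64}[z];u,v=proj(s,np.array([482.8,y,z]))[0];print('sc ball',z,round(u),round(v),s['pixels'].sum(2)[int(v)-2:int(v)+3,int(u)-2:int(u)+3].mean())
"
```

```text
ball end 254 168 237.0
ball a=1.0 254 175 232.0
ball start 254 166 285.0
knob186 317 97 126.0
37 [258.9 196.8]
43 [258.9 195.3]
48 [258.9 193.9]
60 [258.9 190.7]
[305. 287. 260. 250. 249. 251. 246. 247. 243. 251. 260. 290. 298. 299.
 300. 287. 270. 264. 261. 259. 276. 280. 280. 262. 253. 218. 129. 114.
 267. 294.]
sc ball 112.8 245 153 149.44
sc ball 127 244 148 379.8
sc ball 189 252 132 378.04
```

```bash
python3 -c "
from plant import bot
print(bot.close_job())"
```

```text
the job is handed in; nothing more can be done
None
```

I handed the job in, with no verdict shown: the frame's plain end was turned under the rod, the foot was lowered gently onto it (about 16 N push) and the clamp lever was pressed to its end stop. Arm forces and camera pixels agree with this, but the foot's final contact force was never measured directly.

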